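# Hold a bulldog clip open over the picture card

### The arm

A 7-joint arm with a two-finger parallel gripper is mounted at the origin on the work surface. World frame = base frame: x ahead of the robot, y to its left, z up, the work surface at z = 0. Lengths are in m, angles in rad, forces in N, time in s.
With the tool pointing down it reaches from about 0.425 to 0.825 m from the base axis. Payload 3.6 kg.
Tool frame: the origin (TCP) lies between the finger pads; the fingertips stand manip.nose_length ahead of it and the grasp point (between the pads) is the TCP (manip.nose_length is the distance from the TCP to the fingertips, in m); z points along the fingers, y is the line along which they close (so a half turn about z gives the same grasp; the last joint's range is limited). The gripper opens to 93 mm and grips with 3 to 60 N. Pads are 15 mm wide; open, the fingers measure 128 mm over their backs; the gripper's body (75 mm by 188 mm) begins 65 mm behind the grasp point.
Start: joints at [-1.155, 0.615, -0.013, 1.423, 0.008, 1.103, -0.04], TCP at [0.278, 0.587, 0.238] pointing down, gripper open.
Joint ranges: [-3.12, 3.12], [-0.3, 2.06], [-1.34, 1.32], [0.26, 2.42], [-1.36, 4.5], [0.01, 1.98], [-2.84, 2.84]. Speed limits (rad/s): [2.79, 2.79, 3.14, 3.14, 3.14, 3.14, 3.14].

### API

Orientations are given as a 3x3 rotation matrix whose columns are the frame's x, y, z axes.
In Python, from bench import manip gives the robot as it stands.
- The arm moves only by the tool step_arm, never from a script. Its argument "plan" is text: rows parted by semicolons, each of 7 numbers parted by spaces: the turn, a rotation vector about the tool's x, y, z in rad, then the shift along the tool's x, y, z in cm, then the finger opening in cm, from 0 to 9.3. A call has exactly 8 rows; each row is the pose to reach, as a shift and turn from the pose commanded when the call began, along the tool's axes at that moment; what a row does not reach only later rows make up. A row lasts 1/10 s, in which the tool goes at most 50 mm and 8.59 degrees, less where a joint would pass 70% of its speed; a pose out of reach is approached as far as the arm can. A call with a gripper value outside its range is refused whole. The fingers move at their own pace and stop on an object; the grip force is fixed at half the most. Time passes only in rows, so rows that repeat a pose let the fingers close, or fill a call up. It gives the time, the measured TCP pose, the force, the opening and the grip force at its end, in the units of the state.
- manip.read_state(): the state, without advancing time (a new reading comes with each control period).
- manip.get_image(name): name is "scene" or "side" or "wrist"; returns the picture (480x640x3 uint8, red, green, blue); there is no depth.
- manip.calibration(name): a dict with "fx", "fy", "cx", "cy" (pixels), "origin" and "attitude" of the camera in the world. Camera axes: x right, y down, z forward; pixel columns grow to the right and rows downward; lengths in m; the calibration is good to about 2 mm. A picture is of the moment at which its call begins: read the wrist's pose just before it. calibration takes no time and is no camera call; for the wrist camera it gives the pose at the moment of the call.
- manip.sign_off(): hands the job in; it is judged then, once.
The state is a dict: "time": time; "q": joint angles; "qvel": joint speeds; "effort": joint torques, N m; "ee_pos": TCP position; "tcp_rot": TCP orientation; "wrist_force": force on the tool from outside, world axes, zero at the start; "moment": the same for the moment, N m; "width": finger opening in m; "finger_force": force on a finger pad.
Only numpy, scipy, OpenCV 4.12 (cv2) and the standard library are available. Lean on these libraries where they do the work, as an engineer would, in place of code of your own. Each camera call takes 0.05 s, during which the arm holds its last target. There are 200 camera calls.

### The job

Squeeze open the red bulldog clip on the dark-footed picture card, lift it off, and lower it well down over the middle of the top edge of the other, light-footed picture card, square to the edge. Finish holding it there, squeezed wide open (jaws a centimetre or more apart), one jaw on each side of the card and no part of the clip touching it, so that I can slip a fresh print in under the jaw; do not let go. Leave both cards standing where they are and do not disturb the other things on the desk.

Things in the scene. Friction and masses are not known exactly. Their poses are not given: they have to be found in the camera images.
- clip: red steel bulldog clip, 63 mm long, 74 tall, 48 wide over the handles, 70 g: two levers on a pin, sprung shut, jaws down, handles up. This is lever a (-x side), leaning by half the joint angle as it opens. Origin midway between the lips when gripping, at their lower edge; z to the handles, y along pin and jaws. Starts gripping 12 mm of the old card's top edge, within 35 mm of its middle, y along the card's y
- clip_jaw (a joint): opening angle (rad) between the levers: 0 when gripping a card (lips 3 mm apart), -0.09 lips meeting, 0.22 lips 10 mm apart, 0.55 stop: lips 20 mm apart, handles nearly parallel, 25 mm over their backs. Squeezing the handles together opens the jaws: about 8 N on each handle end starts it, 12 N holds it fully open, 20 to 30 N holds it firmly on its stop
- clip_pin (a point): middle of the clip's hinge pin, 32 mm above the lips; a 10 mm thick spring coil on the pin closes the top of the mouth, so at most about 25 mm of card fits in
- lip_a (a point): middle of lever a's lip, inner face, lower edge; the lip is a flat strip 6 mm tall, 63 mm long, 2 mm thick
- lip_b (a point): the same point on lever b's lip (on the other side)
- handle_a (a point): middle of the rolled free end of lever a's thumb handle: a 4 mm thick roll, 34 mm long along the clip's y. The handle is a flat plate 34 mm wide that slopes from here down and inwards towards the pin; it is the place to press
- handle_b (a point): the same point on lever b's handle, 44 mm from handle_a while the clip grips a card, about 21 mm when it is squeezed to its stop
- old_card: finished picture: brown print on a stiff white card 150 mm wide and 3 mm thick, standing upright in a dark wooden foot (70 x 170 x 24 mm, weighted, 0.9 kg, loose on the desk). Origin under the middle of the foot; x is square to the card's faces, y along the card's width, z up; the card's top edge is at z = 140 mm. The clip starts on it
- new_card: next picture: green tank under a blue sky on an equal card in an equal foot of light wood; same sizes and frame as old_card. No clip on it at the start
- old_card_edge (a point): middle of the old card's top edge, axes as the card's
- new_card_edge (a point): middle of the new card's top edge, axes as the card's: the clip is to be held here
- tank: green model tank, about 130 x 66 x 60 mm, a bystander standing on the desk; origin under its middle
- tape: roll of yellow tape lying flat, 72 mm across, 18 mm high; bystander; origin under its middle
- dish: white porcelain paint dish, 120 mm across, 18 mm high; bystander; origin under its middle
- jar: small paint jar with an orange cap, 36 mm across, 45 mm tall; bystander; origin under its middle

How it is judged:
By the outcome, as a careful person would: the job done as asked, in the order asked, and still so for the second after the job is handed in, while the arm keeps its last pose, push and grip.
It also fails if it takes over 35 s, if anything falls off the work surface, if the arm or the gripper's body presses on something with over 40 N, if the wrist force passes 120 N, or if a joint passes its speed limit or range.

## Working session

There is one attempt and no reset: what is moved stays moved. The work goes in short steps, Python scripts to look and compute and a tool call to move; the robot and the scene stay as the last step left them, time stands still between calls to the robot, and variables do not carry over. Pictures are saved under pics/ and viewed, at most 10 in all, crops included, and the job is handed in when it is done.

Besides the shell and the picture viewer there is one more tool, called as name(argument=value, ...), one argument or row to a line, values as JSON. step_arm: Moves the arm, as the interface text tells. Its arguments: {"type":"object","properties":{"plan":{"type":"string"}},"required":["plan"]}

```bash
mkdir -p pics; cat > h.py <<'E'
import numpy as np, cv2
from bench import manip
def grab(n,f=None):
    c=manip.calibration(n); im=manip.get_image(n)
    if f: cv2.imwrite('pics/'+f,im[:,:,::-1])
    return c,im
def ray(c,u,v):
    R=np.array(c['attitude']).reshape(3,3)
    d=R@np.array([(u-c['cx'])/c['fx'],(v-c['cy'])/c['fy'],1]); return np.array(c['origin']),d/np.linalg.norm(d)
def plane(c,u,v,z):
    o,d=ray(c,u,v); return o+d*(z-o[2])/d[2]
def tri(rs):
    A=0;b=0
    for o,d in rs:
        P=np.eye(3)-np.outer(d,d);A=A+P;b=b+P@o
    x=np.linalg.solve(A,b); return x,[np.linalg.norm((np.eye(3)-np.outer(d,d))@(x-o)) for o,d in rs]
E
python3 - <<'E'
from h import *
np.set_printoptions(precision=4,suppress=True)
s=manip.read_state();print(s['ee_pos'],s['tcp_rot'],s['width'],manip.nose_length)
for n in ['scene','side']:
    c,im=grab(n,n+'1.png');print(n,c)
E
```

```text
[0.2782 0.5866 0.2365] [[-0.9036  0.4284 -0.0011]
 [ 0.4284  0.9036 -0.0023]
 [-0.     -0.0026 -1.    ]] 0.09286249729645084 0.019
scene {'fx': 507.5808615620595, 'fy': 507.5808615620595, 'cx': 318.466390769816, 'cy': 253.29233495201984, 'origin': array([ 1.2806, -0.5672,  1.2109]), 'attitude': array([[ 0.6607,  0.5845, -0.4711],
       [ 0.7507, -0.5181,  0.4099],
       [-0.0045, -0.6244, -0.7811]])}
side {'fx': 470.82314442427145, 'fy': 470.82314442427145, 'cx': 315.6590171981749, 'cy': 236.4169785537372, 'origin': array([0.5288, 0.7795, 0.8089]), 'attitude': array([[-0.9881, -0.1167,  0.1004],
       [-0.1521,  0.6386, -0.7544],
       [ 0.0239, -0.7607, -0.6487]])}
```

View pics/scene1.png

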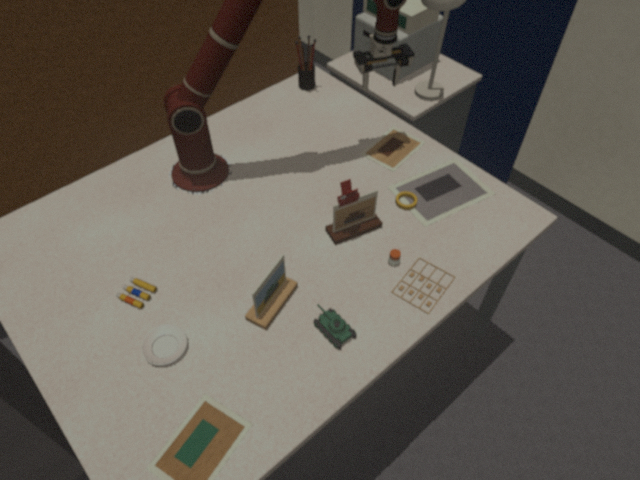

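View pics/side1.png

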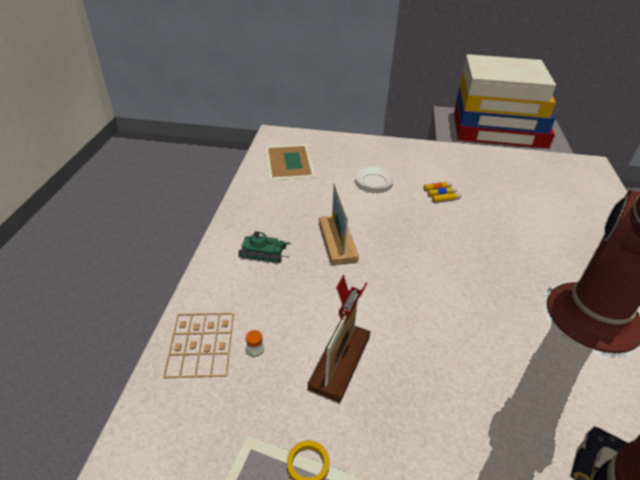

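The scene view shows the clipped old card with its top edge running about (336,208)–(376,194) and the red clip at about (347,193). The new card's top edge runs about (254,292)–(284,259). In the side view the clip is at about (350,295) and the new card at about (340,215).

```bash
python3 - <<'E'
from h import *
np.set_printoptions(precision=4,suppress=True)
m={}
for n,box in [('scene',(300,160,400,240)),('side',(320,265,380,325))]:
    c,_=manip.calibration(n),0; im=cv2.imread(f'pics/{n}1.png'); x0,y0,x1,y1=box
    h=cv2.cvtColor(im,cv2.COLOR_BGR2HSV)
    k=((h[...,0]<6)|(h[...,0]>172))&(h[...,1]>150)&(h[...,2]>60)
    k[:y0]=0;k[y1:]=0;k[:,:x0]=0;k[:,x1:]=0
    v,u=np.nonzero(k);print(n,len(u),u.min(),u.max(),v.min(),v.max()); m[n]=ray(c,u.mean(),v.mean())
    if n=='scene':
        for p in [(336,208),(376,194),(254,292),(284,259)]: print(p,plane(c,*p,.14))
    else:
        for p in [(335,187),(347,232),(355,308),(330,345)]: print(p,plane(c,*p,.14))
print('clip',tri(list(m.values())))
E
```

```text
scene 15 343 350 182 193
(336, 208) [0.542  0.1444 0.14  ]
(376, 194) [0.5787 0.2724 0.14  ]
(254, 292) [ 0.6206 -0.2115  0.14  ]
(284, 259) [ 0.5882 -0.0871  0.14  ]
side 264 337 362 277 319
(335, 187) [ 0.6137 -0.1954  0.14  ]
(347, 232) [ 0.5661 -0.0258  0.14  ]
(355, 308) [0.5289 0.1916 0.14  ]
(330, 345) [0.5641 0.2825 0.14  ]
clip (array([0.5424, 0.1947, 0.1788]), [np.float64(0.007675092504423732), np.float64(0.007675092504423708)])
```

step_arm(
  plan="0 0 0.14 -4 -2.3 -1.5 9.3; 0 0 0.28 -8 -4.6 -3 9.3; 0 0 0.42 -12 -7 -5 9.3; 0 0 0.56 -16 -9.3 -7 9.3; 0 0 0.70 -20 -11.6 -9 9.3; 0 0 0.84 -24 -14 -11 9.3; 0 0 0.98 -28 -16.2 -12 9.3; 0 0 1.12 -32 -18.5 -13 9.3",
)

```text
time: 0.9
ee_pos: [0.4891, 0.2812, 0.3683]
tcp_rot: [[-0.002, 1.0, 0.0], [1.0, 0.002, 0.0], [0.0, 0.0, -1.0]]
wrist_force: [0.7, 0.3, 0.2]
width: 0.0929
finger_force: 0.0
```

step_arm(
  plan="0 0 0.1 -3 2 0 9.3; 0 0 0.2 -6 4 0 9.3; 0 0 0.28 -9 5.5 0 9.3; 0 0 0.28 -10 5.5 0 9.3; 0 0 0.28 -10 5.5 0 9.3; 0 0 0.28 -10 5.5 0 9.3; 0 0 0.28 -10 5.5 0 9.3; 0 0 0.28 -10 5.5 0 9.3",
)

```text
time: 1.7
ee_pos: [0.5435, 0.1854, 0.3676]
tcp_rot: [[0.265, 0.964, -0.001], [0.964, -0.265, 0.001], [0.001, -0.001, -1.0]]
wrist_force: [0.5, -0.1, 0.5]
width: 0.0932
finger_force: 0.0
```

```bash
python3 - <<'E'
from h import *
np.set_printoptions(precision=4,suppress=True)
s=manip.read_state();print(s['time'],s['ee_pos'],s['tcp_rot'])
c,im=grab('wrist','w1.png');print(c)
E
```

```text
1.7 [0.5435 0.1854 0.3676] [[ 0.2652  0.9642 -0.0005]
 [ 0.9642 -0.2652  0.0008]
 [ 0.0006 -0.0007 -1.    ]]
{'fx': 394.76636219261985, 'fy': 394.76636219261985, 'cx': 319.81497507100096, 'cy': 238.8334334398151, 'origin': array([0.5635, 0.2554, 0.5151]), 'attitude': array([[ 0.9639, -0.257 , -0.0691],
       [-0.2661, -0.9306, -0.2514],
       [ 0.0003,  0.2608, -0.9654]])}
```

View pics/w1.png

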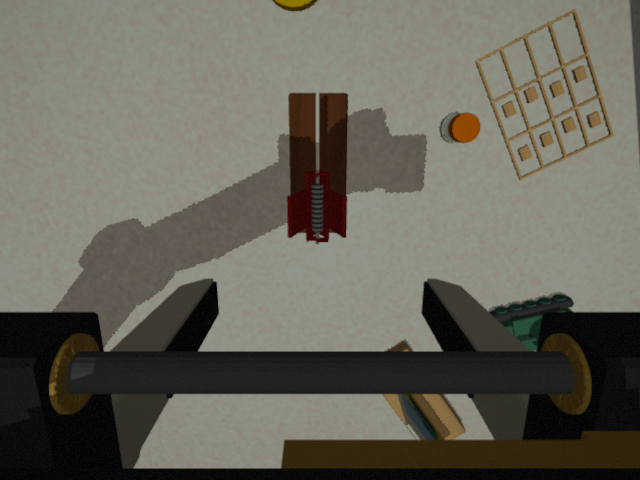

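The wrist view looks straight along the card. The clip's handle rolls are at columns ~288 and ~347, rows ~195–237. The card edge is at column 318, upright in the picture, so the tool is already square to it.

```bash
cat > clip.py <<'E'
from h import *
np.set_printoptions(precision=4,suppress=True)
def handles(c,im,box,z):
    x0,y0,x1,y1=box
    h=cv2.cvtColor(im,cv2.COLOR_RGB2HSV)
    k=(((h[...,0]<4)|(h[...,0]>172))&(h[...,1]>180)&(h[...,2]>40)).astype(np.uint8)
    j=np.zeros_like(k);j[y0:y1,x0:x1]=k[y0:y1,x0:x1]
    v,u=np.nonzero(j);out=[]
    for lo in (u.min(),u.max()):
        r=v[abs(u-lo)<=3]; out.append((lo,r.min(),r.max()));
        print(out[-1],plane(c,lo,r.min(),z),plane(c,lo,r.max(),z))
    P=[(plane(c,l,a,z)+plane(c,l,b,z))/2 for l,a,b in out]
    print('mid',(P[0]+P[1])/2,'span',np.linalg.norm(P[1]-P[0]),'dir',(P[1]-P[0])[:2])
    return (P[0]+P[1])/2
E
python3 - <<'E'
from clip import *
c=manip.calibration('wrist');im=cv2.imread('pics/w1.png')[:,:,::-1].copy()
s=manip.read_state();R=np.array(s['tcp_rot']);p=handles(c,im,(280,165,355,246),.2)
a=plane(c,318,95,.14);print('card end',a);
d=p-a;d[2]=0;print('from end',np.linalg.norm(d),np.degrees(np.arctan2(d[0],d[1])))
print('shift tool cm',R.T@(p-s['ee_pos'])*100)
g=cv2.cvtColor(im,cv2.COLOR_RGB2GRAY)
for r in (100,120,140,160): print(r,g[r,284:354:1].tolist()[28:42])
E
```

```text
(np.int64(288), np.int64(195), np.int64(236)) [0.5262 0.2148 0.2   ] [0.5164 0.1822 0.2   ]
(np.int64(345), np.int64(195), np.int64(236)) [0.5703 0.2026 0.2   ] [0.5618 0.1696 0.2   ]
mid [0.5437 0.1923 0.2   ] span 0.04640782673627937 dir [ 0.0447 -0.0124]
card end [0.5708 0.2863 0.14  ]
from end 0.09787857459126227 -163.88074183320748
shift tool cm [ 0.6951 -0.1822 16.757 ]
100 [50, 46, 47, 87, 135, 146, 132, 83, 33, 25, 24, 23, 25, 22]
120 [47, 45, 47, 87, 135, 146, 133, 83, 27, 26, 27, 25, 23, 25]
140 [44, 45, 41, 86, 134, 147, 133, 83, 27, 25, 23, 22, 24, 25]
160 [26, 25, 24, 45, 86, 97, 98, 63, 25, 28, 25, 24, 23, 23]
```

step_arm(
  plan="0 0 0 0.3 -0.1 4 9.3; 0 0 0 0.7 -0.2 8 9.3; 0 0 0 0.7 -0.2 12 9.3; 0 0 0 0.7 -0.2 14.5 9.3; 0 0 0 0.7 -0.2 16.3 9.3; 0 0 0 0.7 -0.2 17.3 9.3; 0 0 0 0.7 -0.2 17.3 9.3; 0 0 0 0.7 -0.2 17.3 9.3",
)

```text
time: 2.55
ee_pos: [0.5447, 0.1912, 0.1955]
tcp_rot: [[0.268, 0.963, 0.001], [0.963, -0.268, 0.001], [0.001, 0.001, -1.0]]
wrist_force: [0.2, 0.9, -0.4]
width: 0.0932
finger_force: 0.0
```

```bash
python3 - <<'E'
from h import *
np.set_printoptions(precision=4,suppress=True)
s=manip.read_state();print(s['time'],s['ee_pos'],s['tcp_rot'])
c,im=grab('wrist','w2.png')
R=np.array(s['tcp_rot']);print(R.T@(np.array(c['origin'])-s['ee_pos']))
E
```

```text
2.55 [0.5447 0.1912 0.1955] [[ 0.2682  0.9634  0.0015]
 [ 0.9634 -0.2682  0.0005]
 [ 0.0009  0.0013 -1.    ]]
[ 0.0728  0.0006 -0.1476]
```

View pics/w2.png

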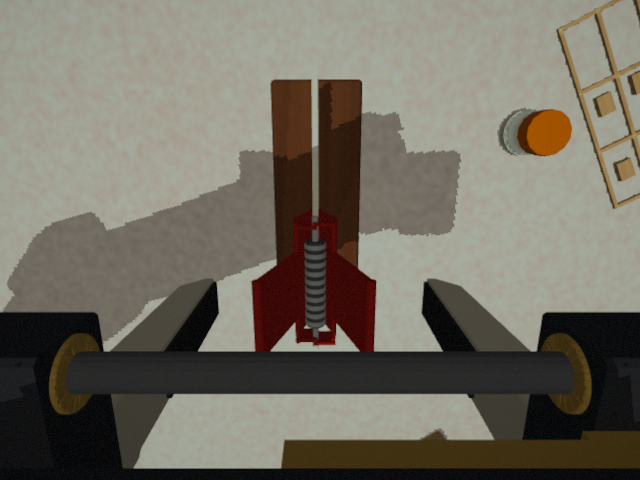

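The clip lies between the fingers: handle outer edges are at columns 253 and 375 (mid 314), while the finger centre is at column 320. That is an offset of about −2.3 mm in tool y, so I correct it before squeezing.

step_arm(
  plan="0 0 0 0.1 -0.23 0 9.3; 0 0 0 0.1 -0.23 0 9.3; 0 0 0 0.1 -0.23 0 7; 0 0 0 0.1 -0.23 0 7; 0 0 0 0.1 -0.23 0 6.5; 0 0 0 0.1 -0.23 0 6.5; 0 0 0 0.1 -0.23 0 6.5; 0 0 0 0.1 -0.23 0 6.5",
)

```text
time: 3.4
ee_pos: [0.5422, 0.1923, 0.1946]
tcp_rot: [[0.269, 0.963, -0.0], [0.963, -0.269, -0.0], [-0.0, -0.0, -1.0]]
wrist_force: [-0.1, 0.5, -0.4]
width: 0.0653
finger_force: 0.0
```

```bash
python3 - <<'E'
from h import *
np.set_printoptions(precision=4,suppress=True)
s=manip.read_state();print(s['time'],s['ee_pos'],s['width'],s['wrist_force'])
c,im=grab('wrist','w3.png')
h=cv2.cvtColor(im,cv2.COLOR_RGB2HSV);g=cv2.cvtColor(im,cv2.COLOR_RGB2GRAY)
k=((h[...,0]<4)|(h[...,0]>172))&(h[...,1]>180)&(h[...,2]>40)
for r in (300,320,335):
    u=np.nonzero(k[r,225:415])[0]+225;print(r,u.min(),u.max())
for r in (100,150): print(g[r,305:325])
print(g[300,200:260]);print(g[300,380:440])
E
```

```text
3.4 [0.5422 0.1923 0.1946] 0.06526617411597634 [-0.1257  0.5313 -0.3739]
300 260 382
320 261 381
335 262 380
[ 61  61  63  62  63  66  63  63  61  61  59  71 147 172 175 175 175 175
 130  58]
[ 60  60  62  51  46  44  39  33  34  36  37  35  89 119 126 126 127 127
 103  61]
[102  77  78  76  75  76  75  77  76  76  74  76  76  75  76  77  76  77
  75  76  76  75  76  76  77  75  76  76  76  74  77  77  77  68  61  34
  13  14  14  16   6   9   5   6   7  14   8   7  85 155 171 170 171 170
 171 172 173 173 153  89]
[ 31  27  24 152 175 175 174 174 174 173 172 133  59  12   8   8  12  13
  10   8  13  14  12  12  10  41  60  70  75  76  75  77  76  77  76  75
  77  74  76  77  75  78  77  77  74  76  77  77  78  73  76  76  77  76
  76  77  77  75  75  76]
```

step_arm(
  plan="0 0 0 0 0.02 0 5.6; 0 0 0 0 0.02 0 5; 0 0 0 0 0.02 0 4.5; 0 0 0 0 0.02 0 4; 0 0 0 0 0.02 0 3.5; 0 0 0 0 0.02 0 2.8; 0 0 0 0 0.02 0 2; 0 0 0 0 0.02 0 2",
)

```text
time: 4.25
ee_pos: [0.5423, 0.1923, 0.1946]
tcp_rot: [[0.269, 0.963, -0.0], [0.963, -0.269, -0.0], [-0.0, -0.0, -1.0]]
wrist_force: [-1.1, -0.0, -1.1]
width: 0.023
finger_force: 30.0
```

```bash
python3 - <<'E'
from h import *
np.set_printoptions(precision=4,suppress=True)
s=manip.read_state();print(s['time'],s['ee_pos'],s['width'],s['finger_force'],s['wrist_force'],s['moment'])
c,im=grab('wrist','w4.png')
E
```

```text
4.25 [0.5423 0.1923 0.1946] 0.02301877447646845 29.99804377555847 [-1.0957 -0.0207 -1.1253] [-0.0667  0.0589 -0.0145]
```

View pics/w4.png

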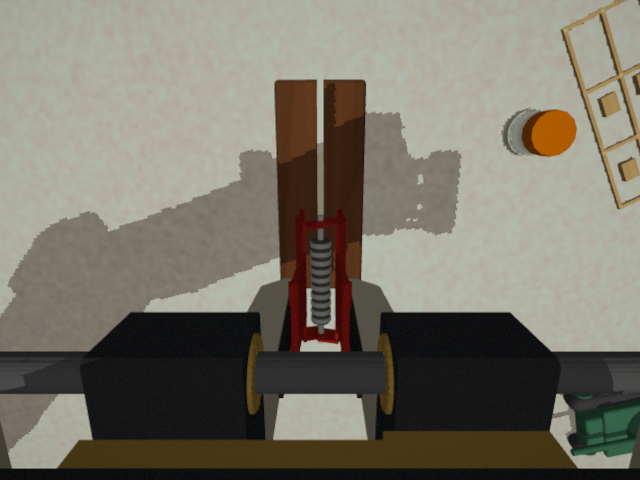

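The clip is squeezed to its stop (23 mm between the pads, 30 N) and the card edge at column 320 has not moved. I lift it straight off next.

step_arm(
  plan="0 0 0 0 0 -0.4 2; 0 0 0 0 0 -1.2 2; 0 0 0 0 0 -2.4 2; 0 0 0 0 0 -4 2; 0 0 0 0 0 -6.5 2; 0 0 0 -1 0.5 -9.5 2; 0 0 -0.08 -3.5 1.8 -13 2; 0 0 -0.18 -7 3.5 -16 2",
)

```text
time: 5.1
ee_pos: [0.5574, 0.1172, 0.3575]
tcp_rot: [[0.083, 0.997, 0.002], [0.997, -0.083, 0.002], [0.002, 0.002, -1.0]]
wrist_force: [1.6, 0.4, -1.3]
width: 0.0229
finger_force: 30.0
```

step_arm(
  plan="0 0 -0.1 -3.5 1 0 2; 0 0 -0.2 -7.5 2.2 -0.5 2; 0 0 -0.3 -11.5 3.4 -0.5 2; 0 0 -0.36 -15.5 4.6 -0.5 2; 0 0 -0.36 -19.5 5.8 -0.5 2; 0 0 -0.36 -23 6.9 -0.5 2; 0 0 -0.36 -25 7.5 -0.5 2; 0 0 -0.36 -26 7.8 -0.5 2",
)

```text
time: 5.9
ee_pos: [0.6107, -0.154, 0.3606]
tcp_rot: [[-0.261, 0.965, 0.001], [0.965, 0.261, -0.002], [-0.002, 0.0, -1.0]]
wrist_force: [-0.6, -0.5, -0.4]
width: 0.023
finger_force: 30.0
```

step_arm(
  plan="0 0 0 -1 0 0 2; 0 0 0 -2 0 0 2; 0 0 0 -2.5 0 0 2; 0 0 0 -2.5 0 0 2; 0 0 0 -2.5 0 0 2; 0 0 0 -2.5 0 0 2; 0 0 0 -2.5 0 0 2; 0 0 0 -2.5 0 0 2",
)

```text
time: 6.7
ee_pos: [0.6177, -0.1743, 0.3597]
tcp_rot: [[-0.265, 0.964, 0.0], [0.964, 0.265, 0.0], [0.0, 0.0, -1.0]]
wrist_force: [0.0, -0.3, -0.8]
width: 0.0229
finger_force: 30.0
```

```bash
python3 - <<'E'
from h import *
np.set_printoptions(precision=4,suppress=True)
s=manip.read_state();print(s['time'],s['ee_pos'],s['tcp_rot'],s['wrist_force'])
c,im=grab('wrist','w5.png')
c,im=grab('scene','s5.png')
c,im=grab('side','d5.png')
E
```

```text
6.7 [ 0.6177 -0.1743  0.3597] [[-0.2654  0.9641  0.    ]
 [ 0.9641  0.2654  0.0002]
 [ 0.0002  0.0001 -1.    ]] [ 0.0354 -0.251  -0.7812]
```

View pics/w5.png

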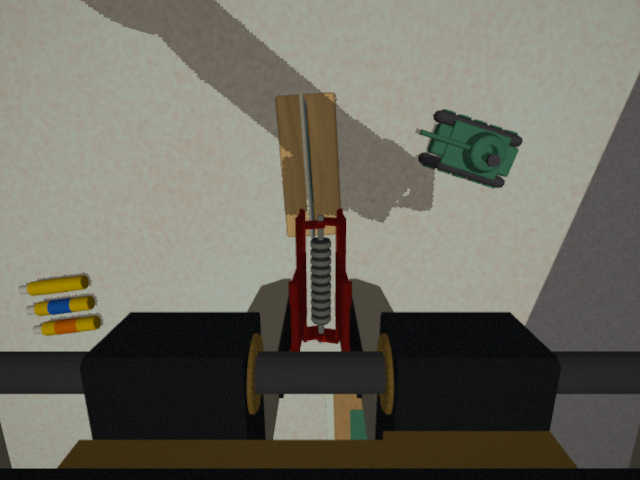

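The wrist view shows the light foot at rows 93–237, with the card's top edge running from about (303,95) to (312,215). It is turned by a few degrees from the tool. The tank at (470,150) is clear of it.

```bash
python3 - <<'E'
from h import *
im=cv2.imread('pics/w5.png');g=cv2.cvtColor(im,cv2.COLOR_BGR2GRAY);h=cv2.cvtColor(im,cv2.COLOR_BGR2HSV)
for r in (92,95,98,101,110,130,150,170,190,205): print(r,'g',g[r,296:320].tolist(),'s',h[r,296:320,1].tolist())
print(g[86:104,304].tolist(),h[86:104,304,1].tolist())
print(h[225:246,292,1].tolist(), h[86:104,285,1].tolist(),h[86:104,325,1].tolist())
E
```

```text
92 g [110, 108, 107, 108, 108, 106, 108, 109, 110, 111, 110, 109, 110, 108, 110, 110, 110, 111, 110, 110, 110, 110, 102, 98] s [38, 38, 36, 36, 38, 34, 38, 36, 38, 37, 37, 36, 38, 36, 38, 37, 40, 37, 38, 38, 35, 35, 40, 47]
95 g [75, 74, 83, 105, 112, 113, 94, 84, 84, 83, 84, 86, 86, 88, 88, 88, 88, 85, 85, 83, 82, 83, 83, 83] s [117, 123, 104, 55, 45, 43, 51, 114, 133, 134, 133, 127, 134, 130, 129, 129, 132, 134, 126, 134, 130, 129, 129, 129]
98 g [80, 78, 78, 104, 114, 115, 101, 77, 76, 84, 86, 87, 88, 89, 91, 90, 89, 88, 88, 86, 85, 84, 84, 85] s [129, 133, 135, 59, 43, 45, 44, 45, 103, 125, 134, 131, 131, 132, 130, 130, 133, 131, 123, 132, 131, 134, 133, 131]
101 g [80, 78, 80, 97, 110, 112, 99, 78, 70, 71, 83, 88, 89, 89, 90, 92, 89, 89, 87, 86, 84, 85, 85, 86] s [133, 135, 131, 78, 51, 44, 47, 47, 45, 64, 112, 130, 129, 132, 133, 129, 136, 133, 130, 131, 135, 131, 134, 131]
110 g [82, 80, 82, 84, 108, 116, 117, 95, 74, 59, 57, 74, 88, 90, 93, 91, 93, 92, 89, 87, 86, 87, 86, 85] s [135, 134, 129, 124, 55, 42, 44, 44, 17, 65, 99, 154, 135, 132, 128, 130, 131, 131, 132, 132, 127, 
[... 844 characters left out ...]
0, 40, 27, 36, 72, 83, 132, 126, 131, 129, 130, 129, 135]
205 g [86, 85, 83, 82, 80, 80, 79, 79, 77, 77, 85, 125, 122, 112, 89, 68, 62, 60, 79, 86, 88, 86, 86, 84] s [132, 132, 131, 129, 135, 131, 133, 133, 137, 138, 117, 43, 39, 44, 39, 29, 27, 156, 142, 132, 130, 131, 131, 134]
[105, 105, 106, 106, 106, 109, 110, 102, 87, 84, 84, 83, 76, 72, 69, 70, 71, 69] [37, 35, 41, 39, 37, 36, 38, 45, 96, 133, 126, 116, 103, 60, 52, 45, 38, 18]
[122, 122, 124, 123, 125, 125, 125, 123, 124, 123, 126, 105, 31, 21, 18, 21, 22, 22, 22, 22, 21] [35, 35, 35, 35, 37, 37, 39, 36, 36, 81, 129, 132, 140, 135, 126, 128, 134, 133] [25, 25, 29, 32, 33, 34, 53, 112, 124, 124, 124, 133, 133, 134, 128, 133, 131, 131]
```

```bash
python3 - <<'E'
from h import *
np.set_printoptions(precision=4,suppress=True)
c=manip.calibration('wrist');s=manip.read_state();R=np.array(s['tcp_rot']);p=np.array(s['ee_pos'])
px=[(300.6,98),(301.6,110),(302.9,130),(304.4,150),(305.7,170),(307.3,190),(308.5,205)]
P=np.array([plane(c,*q,.14) for q in px]);T=(P-p)@R
k=np.polyfit(T[:,0],T[:,1],1);print('edge y=kx+b tool',k,'resid',T[:,1]-np.polyval(k,T[:,0]))
e=R.T@(plane(c,300.3,94,.14)-p);print('far end tool',e)
a=R.T@(plane(c,304,94,.024)-p);b=R.T@(plane(c,313,235.5,.024)-p);print('foot',a,b,(a+b)/2,np.linalg.norm(a-b))
print('mid via end',e-np.array([np.cos(np.arctan(k[0])),np.sin(np.arctan(k[0])),0])*.075)
# old & scene check
cs=manip.calibration('scene')
E
```

```text
edge y=kx+b tool [-0.0633 -0.0093] resid [-0.      0.0001 -0.      0.     -0.0001 -0.      0.0001]
far end tool [ 0.1044 -0.016   0.2197]
foot [ 0.1144 -0.0169  0.3357] [-0.0543 -0.0075  0.3357] [ 0.0301 -0.0122  0.3357] 0.16901976741342448
mid via end [ 0.0295 -0.0112  0.2197]
```

```bash
python3 - <<'E'
from h import *
I={n:cv2.cvtColor(cv2.imread(f'pics/w{n}.png'),cv2.COLOR_BGR2GRAY) for n in '345'}
v=np.vstack
cols=[cv2.resize(I[n][205:350,280:362],None,fx=3.2,fy=4,interpolation=cv2.INTER_CUBIC) for n in '345']
cv2.imwrite('pics/cmp.png',np.hstack(cols))
for n in '345':
    p=I[n][230:345,315:326].mean(1)
    print(n,[int(x) for x in p])
E
```

```text
3 [40, 56, 60, 60, 61, 59, 60, 61, 60, 59, 59, 58, 53, 36, 30, 34, 39, 71, 85, 87, 87, 80, 54, 36, 35, 40, 71, 85, 87, 87, 77, 51, 36, 36, 44, 74, 85, 87, 87, 73, 47, 35, 36, 51, 79, 87, 87, 87, 66, 42, 36, 37, 62, 82, 87, 86, 82, 55, 35, 36, 45, 74, 86, 86, 87, 67, 42, 36, 37, 63, 82, 87, 87, 79, 53, 35, 37, 52, 78, 86, 86, 84, 60, 38, 34, 46, 73, 85, 86, 85, 65, 42, 36, 42, 70, 84, 86, 86, 71, 73, 85, 84, 73, 56, 56, 56, 56, 55, 44, 30, 25, 28, 30, 42, 79]
4 [64, 65, 65, 64, 65, 65, 64, 63, 61, 59, 40, 30, 36, 40, 72, 88, 91, 91, 81, 53, 37, 37, 47, 78, 90, 91, 91, 72, 46, 38, 38, 57, 83, 91, 91, 90, 64, 40, 37, 42, 73, 88, 91, 91, 78, 51, 37, 38, 57, 84, 91, 91, 88, 62, 39, 38, 47, 78, 89, 91, 91, 71, 45, 38, 42, 72, 88, 91, 90, 76, 50, 38, 40, 66, 86, 91, 90, 79, 52, 37, 39, 63, 85, 90, 91, 80, 53, 38, 41, 64, 85, 90, 91, 77, 83, 103, 97, 86, 72, 60, 59, 60, 57, 45, 30, 25, 27, 31, 32, 46, 73, 106, 153, 175, 181]
5 [102, 103, 103, 101, 96, 105, 114, 89, 53, 47, 32, 26, 31, 35, 66, 78, 80, 80, 69, 44, 32, 31, 40, 70, 79, 79, 80, 62, 39, 31, 32, 54, 75, 79, 80, 77, 51, 31, 32, 37, 66, 78, 80, 80, 64, 41, 32, 33, 53, 74, 79, 79, 76, 51, 32, 32, 41, 68, 79, 79, 79, 58, 36, 31, 37, 63, 77, 79, 79, 61, 38, 32, 36, 60, 76, 79, 79, 66, 43, 31, 35, 58, 75, 79, 79, 66, 42, 31, 35, 59, 75, 79, 79, 65, 80, 90, 79, 71, 60, 52, 51, 51, 50, 37, 24, 19, 26, 29, 27, 45, 61, 88, 132, 155, 161]
```

View pics/cmp.png

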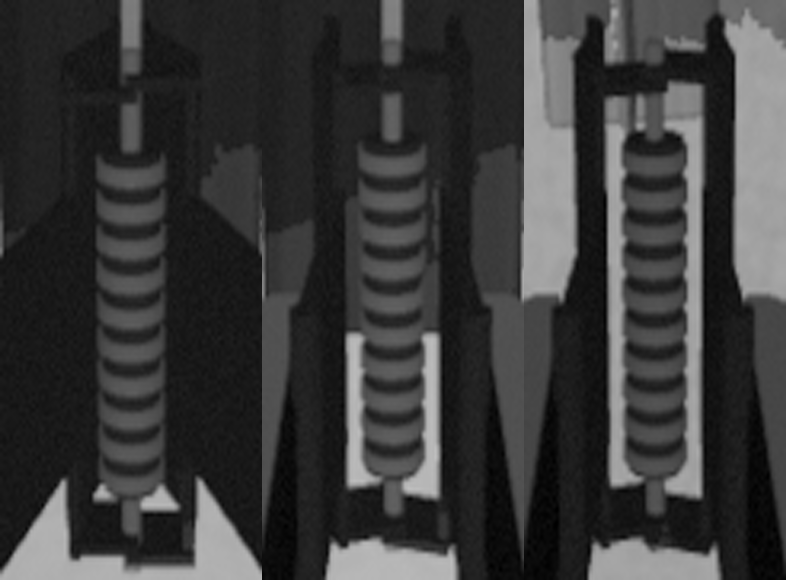

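Comparing the pictures, the pin coil moved from row 244 to 241 at its far end and from 322 to 317 at its near end. So it dropped about 4.5 mm in the grip when squeezed, and it has not slipped since. I move to hover over the new card's middle, turned to suit.

step_arm(
  plan="0 0 -0.02 0.8 -0.3 0 2; 0 0 -0.05 2 -0.8 1 2; 0 0 -0.063 3 -1.18 3.5 2; 0 0 -0.063 3 -1.18 7 2; 0 0 -0.063 3 -1.18 10 2; 0 0 -0.063 3 -1.18 12 2; 0 0 -0.063 3 -1.18 12.5 2; 0 0 -0.063 3 -1.18 12.5 2",
)

```text
time: 7.65
ee_pos: [0.5981, -0.1484, 0.2344]
tcp_rot: [[-0.326, 0.945, -0.001], [0.945, 0.326, 0.0], [0.001, -0.001, -1.0]]
wrist_force: [0.6, 0.6, 0.4]
width: 0.0232
finger_force: 30.0
```

step_arm(
  plan="0 0 0 0 0 0 2; 0 0 0 0 0 0 2; 0 0 0 0 0 0 2; 0 0 0 0 0 0 2; 0 0 0 0 0 0 2; 0 0 0 0 0 0 2; 0 0 0 0 0 0 2; 0 0 0 0 0 0 2",
)

```text
time: 8.45
ee_pos: [0.5984, -0.1489, 0.2346]
tcp_rot: [[-0.325, 0.946, -0.0], [0.946, 0.325, -0.0], [0.0, -0.0, -1.0]]
wrist_force: [0.1, 1.2, -1.1]
width: 0.0232
finger_force: 30.0
```

```bash
python3 - <<'E'
from h import *
np.set_printoptions(precision=4,suppress=True)
s=manip.read_state();print(s['time'],s['ee_pos'],s['tcp_rot'],s['wrist_force'])
c,im=grab('wrist','w6.png')
E
```

```text
8.45 [ 0.5984 -0.1489  0.2346] [[-0.325   0.9457 -0.0001]
 [ 0.9457  0.325  -0.    ]
 [ 0.     -0.0001 -1.    ]] [ 0.0921  1.1701 -1.129 ]
```

View pics/w6.png

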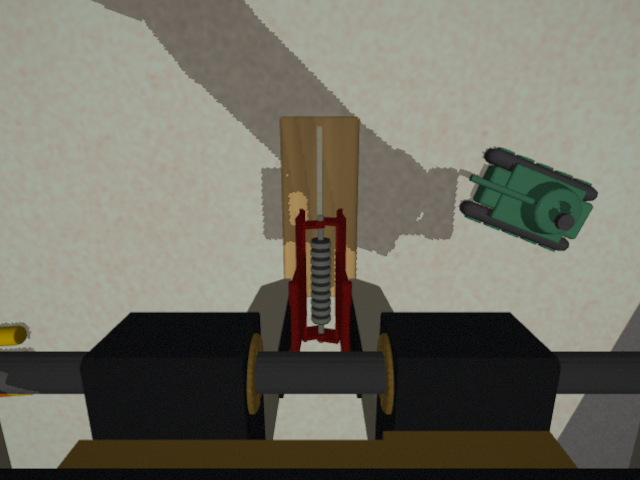

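The card edge now runs straight up the picture at column ~319.5, centred under the clip, with its far end at row ~126. I check the numbers next.

```bash
python3 - <<'E'
from h import *
np.set_printoptions(precision=4,suppress=True)
c=manip.calibration('wrist');s=manip.read_state();R=np.array(s['tcp_rot']);p=np.array(s['ee_pos'])
im=cv2.imread('pics/w6.png');g=cv2.cvtColor(im,cv2.COLOR_BGR2GRAY);h=cv2.cvtColor(im,cv2.COLOR_BGR2HSV)
S=h[...,1].astype(float)
print(S[114:136,319].astype(int))
Q=[]
for r in range(135,206,5):
    w=np.clip(100-S[r,312:328],0,None);Q.append((r,(w*np.arange(312,328)).sum()/w.sum()))
Q=np.array(Q);print(Q[::3]);T=np.array([R.T@(plane(c,u,r,.14)-p) for r,u in Q]);print(np.polyfit(T[:,0],T[:,1],1))
for r in (124,125,126): print((R.T@(plane(c,319.5,r,.14)-p))*100)
k=((h[...,0]<4)|(h[...,0]>172))&(S>180)
for r in (230,250,270,290,310,330): u=np.nonzero(k[r])[0];print(r,u.min(),u.max(),(u.min()+u.max())/2)
E
```

```text
[ 36  35  68 120 134 130 130 126 131 130 133 127  77  51  44  46  41  43
  46  46  41  43]
[[135.     318.9242]
 [150.     319.1   ]
 [165.     319.2931]
 [180.     319.2902]
 [195.     319.5016]]
[-0.0068  0.0009]
[7.6805 0.0756 9.4625]
[7.6239 0.0756 9.4625]
[7.5672 0.0755 9.4625]
230 296 344 320.0
250 297 344 320.5
270 297 344 320.5
290 289 350 319.5
310 290 350 320.0
330 291 349 320.0
```

step_arm(
  plan="0 0 -0.006 0.05 -0.02 0.4 2; 0 0 -0.006 0.05 -0.02 1 2; 0 0 -0.006 0.05 -0.02 1.8 2; 0 0 -0.006 0.05 -0.02 2.6 2; 0 0 -0.006 0.05 -0.02 3.3 2; 0 0 -0.006 0.05 -0.02 3.9 2; 0 0 -0.006 0.05 -0.02 4.3 2; 0 0 -0.006 0.05 -0.02 4.4 2",
)

```text
time: 9.3
ee_pos: [0.5978, -0.1484, 0.19]
tcp_rot: [[-0.331, 0.944, -0.001], [0.944, 0.331, 0.0], [0.0, -0.001, -1.0]]
wrist_force: [0.3, -0.4, -1.0]
width: 0.0228
finger_force: 30.0
```

step_arm(
  plan="0 0 0 0 0 0 2; 0 0 0 0 0 0 2; 0 0 0 0 0 0 2; 0 0 0 0 0 0 2; 0 0 0 0 0 0 2; 0 0 0 0 0 0 2; 0 0 0 0 0 0 2; 0 0 0 0 0 0 2",
)

```text
time: 10.1
ee_pos: [0.598, -0.1485, 0.1907]
tcp_rot: [[-0.331, 0.944, -0.0], [0.944, 0.331, -0.0], [-0.0, -0.0, -1.0]]
wrist_force: [0.3, -0.2, -1.1]
width: 0.0233
finger_force: 30.0
```

```bash
python3 - <<'E'
from h import *
np.set_printoptions(precision=4,suppress=True)
s=manip.read_state();print(s['time'],s['ee_pos'],s['wrist_force'],s['moment'],s['width'],s['finger_force'])
c,w=grab('wrist','w7.png');_,a=grab('scene');_,b=grab('side','d7.png')
a=cv2.resize(a[200:350,200:360],(320,300));b=cv2.resize(b[120:280,270:430],(320,320))
o=np.zeros((600,800,3),np.uint8);o[:480,:480]=w[:,80:560];o[:300,480:]=a;o[300:,480:]=b[:300]
cv2.imwrite('pics/fin.png',o[:,:,::-1])
S=cv2.cvtColor(w,cv2.COLOR_RGB2HSV)[...,1].astype(float);g=cv2.cvtColor(w,cv2.COLOR_RGB2GRAY)
for r in range(120,205,20):
    q=np.clip(100-S[r,308:332],0,None);print(r,(q*np.arange(308,332)).sum()/q.sum())
E
```

```text
10.1 [ 0.598  -0.1485  0.1907] [ 0.3179 -0.2048 -1.0661] [-0.1068  0.0246  0.0056] 0.02329449101025468 29.99720335006714
120 nan
140 319.94933333333336
160 319.8171745152355
180 319.8475935828877
200 319.70175438596493<stdin>:10: RuntimeWarning: invalid value encountered in scalar divide
```

View pics/fin.png

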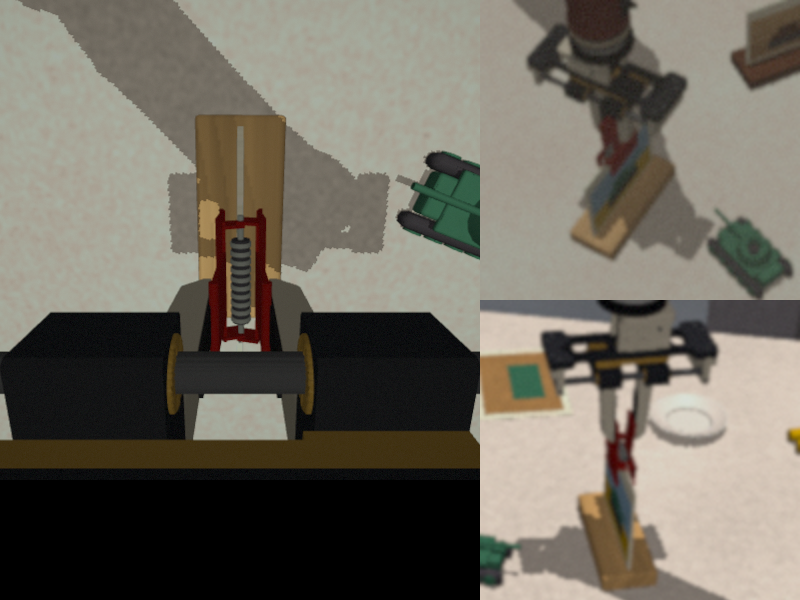

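The clip straddles the new card's middle. The card edge is at column 319.8 and the clip centre at 320. The wrist force is unchanged from hovering, so nothing is touching, and the fingers still hold at 23 mm and 30 N.

```bash
python3 -c "
from bench import manip
print(manip.sign_off())"
```

```text
the job is handed in; nothing more can be done
None
```

The clip is off the old card and held squeezed to its stop over the middle of the light-footed card, about 19 mm down and square to the edge, with no sign of contact; the job is handed in, with about 10 s on the robot's clock.

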